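# Set the cellar cooler's dial and confirm

## Task

Set the cellar cooler: with a fingertip on the big knurled dial of the grey control box, stroke the dial clockwise until its white pointer clicks in at the long mark at the front, without letting it go past into the click after that. Then press the round steel button beside the dial fully in and let it spring back. Only touch, do not pick anything up, and leave the cork, tools, tin and jar around it where they are.

Things in the scene. Friction and masses are not known exactly. Their poses are not given: they have to be found in the camera images.
- dial_top (a point): Centre of the dial's top face, on its vertical axis (dial not pressed). Carries the box's axes: x to its back, y left, z up. The dial is a black disc, 110 mm across (too wide to grip), 20 mm thick; rim and flat face (30 to 52 mm from the axis) are knurled. Press on the face and drag along the circle. It floats on a spring: sinks from about 3 N, then 2 N more per mm, 4 mm at most.
- box_lid (a point): Centre of the lid (top surface) of the grey control box, 28 mm below the dial's face and 38 mm to -y of its axis; carries the box's axes. The box is 176 mm (x) by 250 mm (y), 55 mm high, fixed to the bench.
- pointer (a point): Outer end of the white pointer line on the dial's face, 53 mm from the axis; it turns with the dial.
- long_mark (a point): Middle of the long black mark (20 x 5 mm) on the lid, at the front: straight to -x of the dial's axis, 70 mm from it. The marks of the other three click stops are short and thin (7 mm): two to its right, one to its left.
- dial (a joint): Angle of the dial in rad, growing CLOCKWISE seen from above. Click stops at 0, 0.524, 1.047 (long mark) and 1.571. The pointer's bearing, from the box's -x counter-clockwise seen from above, is 1.047 minus this value. Springs pull it into the nearest stop; humps at 0.262, 0.785 and 1.309; passing one takes about 0.09 N m. It starts at the first or second stop.
- set_button_top (a point): Centre of the top of the round steel push button on the same lid, 120 mm to -y of the dial's axis; the cap is 28 mm in diameter and goes straight down 6 mm, needing about 5 N when fully in, and springs back.
- set_button (a joint): How far the button is pressed, in m: 0 out, 0.006 fully in.
- cork: Bystander: wine cork standing on the lid behind the button, 24 mm across, 42 mm high; loose. Origin at its underside.
- nail_tin: Bystander: round metal tin, 74 mm across, 61 mm high, standing on the bench to the right of the box; loose. Origin at its underside.
- whetstone: Bystander: grey whetstone, 48 x 152 x 24 mm, lying on the bench to the left of the box; loose. Origin at its underside.
- pliers: Bystander: pliers, 165 mm long, 12 mm high, lying in front of the box; loose. Origin at the underside.
- screwdriver: Bystander: small screwdriver, 155 mm long, 21 mm thick, lying to the right of the box; loose. Origin at the underside.
- jar: Bystander: glass jar with a lid, 62 mm across, 86 mm high, standing on the bench at the left, behind the whetstone; loose. Origin at its underside.

How it is judged:
By the outcome, as a careful person would: the job done as asked, in the order asked, and still so for the second after the job is handed in, with the robot touching nothing.
It also fails if it takes over 51 s, if anything falls off the work surface, if the arm or the gripper's body presses on something with over 40 N, if the wrist force passes 120 N, or if a joint passes its speed limit or range.

## Robot

A 6-joint arm with a two-finger parallel gripper is mounted at the origin on a cart in front of the work surface, level with it; the furniture and walls round the work are solid. World frame = base frame: x ahead of the robot, y to its left, z up, the work surface at z = 0. Lengths are in mm, angles in degrees, forces in N, time in s.
With the tool pointing down it reaches from about 350 to 850 mm from the base axis. Payload 8.1 kg.
Tool frame: the origin (TCP) lies between the finger pads; the fingertips stand 22 mm ahead of it and the grasp point (between the pads) lies 3 mm ahead of it; z points along the fingers, y is the line along which they close (so a half turn about z gives the same grasp; the last joint's range is limited). The gripper opens to 85 mm and grips with 20 to 120 N. Pads are 22 mm wide; open, the fingers measure 114 mm over their backs; the gripper's body (76 mm by 85 mm) begins 54 mm behind the grasp point. The pads swing forward as they close: fully open they stand 13 mm farther back than shut.
Start: joints at [-4.893, 7.471, 85.268, -0, 87.261, -4.893], TCP at [600.005, 0.022, 253.292] pointing down, gripper open.
Joint ranges: [-169.43, 169.43], [-51.17, 129.36], [1.28, 143.12], [-76.62, 256.62], [0, 156.53], [-152.29, 152.29]. Speed limits (degrees/s): [136.94, 136.94, 159.86, 180, 180, 180].

## Interface

Orientations are given as [roll, pitch, yaw] about the fixed x, y, z axes, in that order (R = Rz(yaw) Ry(pitch) Rx(roll)).
In Python, from bench import r, vision gives the robot as it stands.
- The arm moves only by the tool step_arm, never from a script. Its argument "targets" is a list that holds one entry, the list of rows, each a list of 6 numbers: the shift along the world's x, y, z in mm, then the turn, a rotation vector about the world's x, y, z in rad. In form: [[[x, y, z, rx, ry, rz], ...]]. A call has 1 to 12 rows; each row is the pose to reach, as a shift and turn from the pose commanded when the call began; what a row does not reach only later rows make up. A row lasts 1/12 s, in which the tool goes at most 41.7 mm and 7.16 degrees, less where a joint would pass 70% of its speed; a pose out of reach is approached as far as the arm can. A call with a gripper value outside its range is refused whole. "fingers" is the gripper's target within -1 to 1 (shut at 1, half-way at 0, fully open at -1), set as the call begins (left out, the last holds). The fingers move at their own pace and stop on an object; "newtons" is the grip in N (left out, the last holds). Time passes only in rows, so rows that repeat a pose let the fingers close. It gives the time, the measured TCP pose, the force, the opening and the grip force at its end, in the units of the state.
- r.sense(): the state, without advancing time (a new reading comes with each control period).
- vision.snapshot(name): name is "scene" or "side" or "wrist"; returns a dict with "img" (480x640x3 uint8, blue, green, red), "mtx" (3x3 intrinsics, pixels), "eye" and "attitude" of the camera in the world. Camera axes: x right, y up, looking along -z (the intrinsics and any distortion apply to the point x, -y, -z); pixel columns grow to the right and rows downward; lengths in mm; the calibration is good to about 2 mm. A picture is of the moment at which its call begins. There is no depth.
- r.hand_in(): hands the job in; it is judged then, once.
The state is a dict: "time": time; "joint_pos": joint angles; "qd": joint speeds; "joint_efforts": joint torques, N m; "tool_pos": TCP position; "tcp_rot": TCP orientation; "ft_force": force on the tool from outside, world axes, zero at the start; "wrist_torque": the same for the moment, N m; "finger_gap": finger opening in mm; "grip_force": force on a finger pad.
Only numpy, scipy, OpenCV 4.12 (cv2) and the standard library are available. Lean on these libraries where they do the work, as an engineer would, in place of code of your own. Each camera call takes 0.05 s, during which the arm holds its last target. There are 200 camera calls.

## Working session

There is one attempt and no reset: what is moved stays moved. The work goes in short steps, Python scripts to look and compute and a tool call to move; the robot and the scene stay as the last step left them, time stands still between calls to the robot, and variables do not carry over. Pictures are saved under pics/ and viewed, at most 10 in all, crops included, and the job is handed in when it is done.

Besides the shell and the picture viewer there is one more tool, called by a JSON object that holds its "api" and its "payload", one argument or row to a line. step_arm: Moves the arm, as the interface text tells. Its arguments: {"type":"object","properties":{"targets":{"type":"array"},"fingers":{"type":"number"},"newtons":{"type":"number"}},"required":["targets"]}

```bash
mkdir -p pics; ls; cat > h.py <<'E'
import numpy as np, cv2
from bench import r, vision
def ray(s,u,v):
    p=np.linalg.inv(s["mtx"])@[u,v,1]; d=np.array([p[0],-p[1],-p[2]])
    return np.array(s["eye"],float), rot(s)@d
def rot(s):
    a=np.array(s["attitude"],float)
    if a.shape==(3,3): return a
    from scipy.spatial.transform import Rotation as R
    return R.from_euler("xyz",a,degrees=True).as_matrix()
def onplane(s,u,v,z):
    e,d=ray(s,u,v); return e+d*(z-e[2])/d[2]
def tri(a,b):
    (e,d),(f,g)=a,b
    d=d/np.linalg.norm(d);g=g/np.linalg.norm(g)
    t=np.linalg.lstsq(np.c_[d,-g],f-e,rcond=None)[0]
    p,q=e+d*t[0],f+g*t[1]; return (p+q)/2,np.linalg.norm(p-q)
def proj(s,P):
    c=rot(s).T@(np.array(P,float)-s["eye"]); q=s["mtx"]@[c[0],-c[1],-c[2]]; return q[:2]/q[2]
E
python3 - <<'E'
from h import *
import pickle
S={n:vision.snapshot(n) for n in("scene","side","wrist")}
pickle.dump(S,open("s0.pkl","wb"))
for n in S:
    cv2.imwrite(f"pics/{n}0.png",S[n]["img"]); print(n,[k for k in S[n]],S[n]["eye"],S[n]["attitude"],S[n]["mtx"])
print(r.sense())
E
```

```text
pics
scene ['img', 'mtx', 'eye', 'attitude'] [-176.77028593 -424.68638599  691.65956218] [ 53.60115852  -0.6016925  -57.80401783] [[585.41407022   0.         306.97800447]
 [  0.         585.41407022 238.13673349]
 [  0.           0.           1.        ]]
side ['img', 'mtx', 'eye', 'attitude'] [ 275.81034408 -580.09741372  631.95853782] [ 4.98966433e+01  2.82161565e-03 -2.49900098e+01] [[476.50765634   0.         325.17471518]
 [  0.         476.50765634 246.11328281]
 [  0.           0.           1.        ]]
wrist ['img', 'mtx', 'eye', 'attitude'] [599.75288352  71.53432854 372.2161537 ] [-1.64513298e+01  6.07330091e-02 -7.28505007e-03] [[406.7278073    0.         322.44821081]
 [  0.         406.7278073  243.76962207]
 [  0.           0.           1.        ]]
{'time': 0.15, 'joint_pos': array([-4.89037740e+00,  7.50572471e+00,  8.53167018e+01,  1.41223254e-03,
        8.72612765e+01, -4.89469608e+00]), 'qd': array([-0.00604859, -0.06289924, -0.15264105,  0.02571312, -0.03972673,
       -0.12726781]), 'joint_efforts': array([ 1.01583330e-03, -5.70061326e+01, -5.01160097e+01, -1.39109225e-04,
        9.69119486e-03, -7.10949371e-05]), 'tool_pos': array([5.99599160e+02, 9.31966311e-02, 2.52462761e+02]), 'tcp_rot': array([-1.79916723e+02, -8.54730643e-03,  9.00042440e+01]), 'ft_force': array([ 1.46880831, -0.08383929, -0.69343894]), 'wrist_torque': array([ 0.00395889,  0.02502075, -0.01782876]), 'grip_force': 0.0, 'finger_gap': 85.52069820662909}
```

View pics/scene0.png

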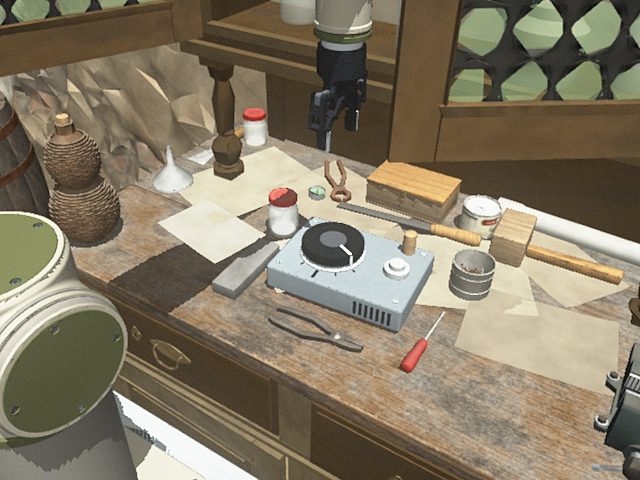

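View pics/side0.png

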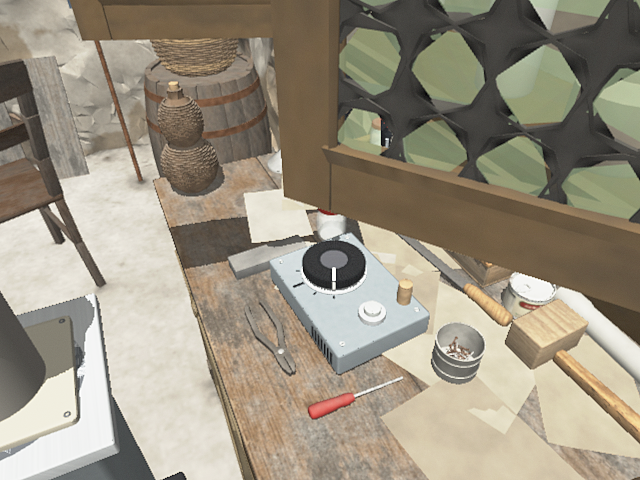

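View pics/wrist0.png

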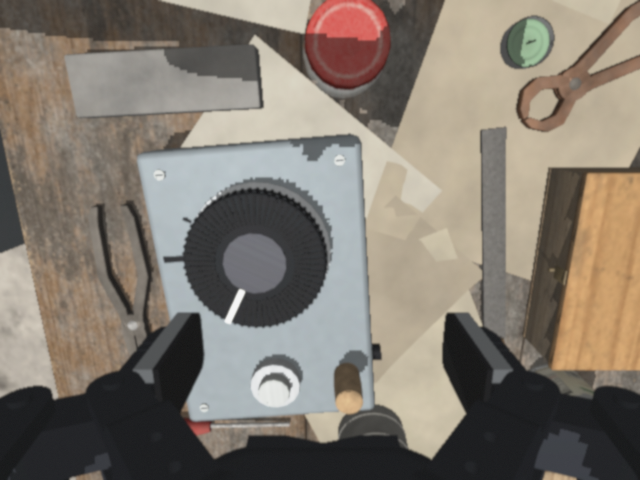

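The wrist view shows the dial hub at about (255,262), its pointer end at (230,322), the long mark at (175,259) and the button at (275,385). The pointer is about 60° CCW of the mark, so the dial is at the first stop. In the scene view the hub is at (333,239) and the button at (397,266). In the side view the hub is at (333,259) and the button at (372,311).

```bash
python3 - <<'E'
from h import *
import pickle,itertools
S=pickle.load(open("s0.pkl","rb"))
g={"scene":((333,239),(397,265)),"side":((333,259),(372,310)),"wrist":((255,263),(275,385))}
H={};B={}
for n,s in S.items():
    im=s["img"]; hsv=cv2.cvtColor(im,cv2.COLOR_BGR2HSV); gr=im.max(2)
    # hub: grey disc surrounded by black
    (u,v),(bu,bv)=g[n]
    m=((abs(im.astype(int)-im[v,u]).max(2))<14).astype(np.uint8)
    _,l,st,c=cv2.connectedComponentsWithStats(m,connectivity=4); H[n]=c[l[v,u]]
    cn=cv2.findContours((l==l[v,u]).astype(np.uint8),0,1)[0][0]
    e=cv2.fitEllipse(cv2.convexHull(cn)); H[n]=np.array(e[0])
    print(n,"hub",st[l[v,u]],e)
    k=6;print(gr[bv-20:bv+20:3,bu-24:bu+24:3])
for a,b in itertools.combinations(S,2): print(a,b,tri(ray(S[a],*H[a]),ray(S[b],*H[b])))
s=S["wrist"]
for n,u,v,z in (("mark",175,259,55),("ptip",230,322,83),("c1",159,175,55),("c2",340,160,55),("c3",204,407,55)): print(n,onplane(s,u,v,z))
c=[cv2.resize(S[n]["img"][y-70:y+90,x-90:x+90],None,fx=f,fy=f,interpolation=2)for n,x,y,f in(("scene",360,250,2.2),("side",350,280,2.2))]
cv2.imwrite("pics/c.png",np.hstack(c))
E
```

```text
scene hub [320 231  26  16 306] ((332.8716735839844, 238.607666015625), (15.330998420715332, 25.6992130279541), 94.45375061035156)
[[215 220 218 216 217 217 218 216 226  93 113 160 180 189 180 235]
 [218 215 217 216 218 218 220 222 196 104 114 158 177 175 196 180]
 [220 219 218 219 222 221 221 224 217 201 111 173 185 188 205 215]
 [216 221 219 216 218 221 216 218 218 218 216 160 188 190 223 215]
 [221 218 223 221 222 221 213 224 228 217 217 217 221 218 213 218]
 [222 224 222 215 223 236 249 247 249 251 248 216 214 218 217 217]
 [218 220 218 224 244 230 255 251 250 250 251 250 215 222 218 220]
 [220 224 222 221 255 229 148 252 253 254 249 251 235 218 221 218]
 [218 219 222 182 246 254 167 179 201 209 186 250 231 220 222 222]
 [219 219 220 215 120 245 254 255 252 254 253 255 199 220 218 216]
 [222 219 223 223 138 162 179 169 247 240 211 196 216 220 218 218]
 [219 224 223 219 228 218 179 189 203 195 190 209 221 220 216 217]
 [222 220 221 219 219 219 220 226 221 226 223 221 222 222 224 217]
 [220 216 216 220 218 223 220 222 222 219 222 218 224 220 215 152]]
side hub [321 251  27  17 364]
[... 1930 characters left out ...]
231 230 231 232 228 230 229 230 225 219 229 230 194]
 [187 186 193 226 230 228 232 228 230 229 230 224 227 225 201 185]
 [186 186 185 189 208 224 231 228 229 228 227 224 214 190 185 185]]
scene side (array([548.94922108, -28.5851059 ,  83.69519994]), np.float64(1.5334555259071394))
scene wrist (array([548.22638115, -28.99863119,  83.35132314]), np.float64(0.5501916767577499))
side wrist (array([548.63749235, -28.44057356,  84.7318925 ]), np.float64(0.7038545450859484))
mark [478.10599939 -35.22286869  55.        ]
ptip [526.73610849 -78.01930634  83.        ]
c1 [472.76026855  33.40244815  55.        ]
c2 [612.86772013  44.82156493  55.        ]
c3 [ 490.07112877 -179.22927976   55.        ]
```

View pics/c.png

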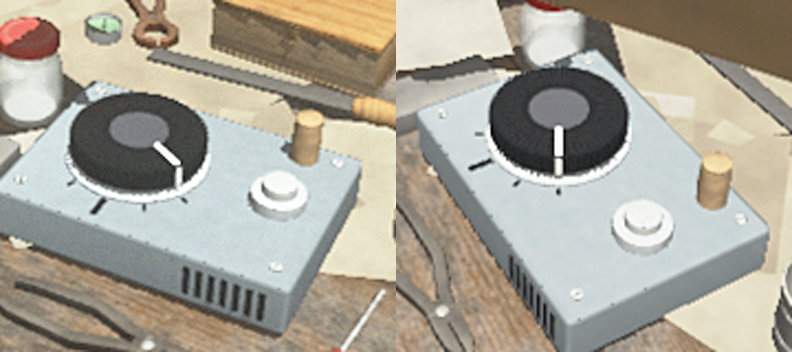

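The crop shows the pointer over the rightmost mark, so the dial is at stop 0. It also gives the button top as (397.7,264.5) in scene and (371.8,306.8) in side. The dial centre comes out at about (548.5,-28.7,83.7). The long mark is 70.7 mm away and the pointer end 54 mm, which both match the text, and the box yaw is about 5°. I'll go to bearing 120° at radius 41 with the fingers shut.

{"api": "step_arm", "payload": {
  "targets": [
    [[-15, 1, -20, 0, 0, 0.1], [-30, 3, -45, 0, 0, 0.2], [-45, 5, -70, 0, 0, 0.3], [-60, 6, -95, 0, 0, 0.42], [-70, 7, -112, 0, 0, 0.52], [-72, 7, -120, 0, 0, 0.52], [-72, 7, -120, 0, 0, 0.52], [-72, 7, -120, 0, 0, 0.52], [-72, 7, -120, 0, 0, 0.52], [-72, 7, -120, 0, 0, 0.52]]
  ],
  "fingers": 1,
  "newtons": 40
}}

```text
time: 0.98
tool_pos: [529.8, 6.8, 135.2]
tcp_rot: [179.9, 0.1, 119.7]
ft_force: [0.9, 0.6, -0.1]
finger_gap: 0.2
grip_force: 0.0
```

```bash
python3 - <<'E'
from h import *
import pickle
S={n:vision.snapshot(n) for n in("scene","wrist")}
cv2.imwrite("pics/p1.png",np.hstack([cv2.resize(S["scene"]["img"][150:330,240:460],None,fx=2,fy=2),S["wrist"]["img"][::2,::2][:, :].repeat(1,0)[:240].copy() if 0 else cv2.resize(S["wrist"]["img"],(360,360))]))
O=pickle.load(open("s0.pkl","rb"))
print(tri(ray(O["scene"],397.7,264.5),ray(O["side"],371.8,306.8)),tri(ray(O["scene"],397.7,264.5),ray(O["wrist"],275,388)))
s=r.sense();print(s["tool_pos"],s["tcp_rot"],s["ft_force"])
E
```

```text
(array([ 557.33247233, -149.33319205,   74.98277446]), np.float64(5.132617033964544)) (array([ 558.99222827, -149.01170854,   70.04056072]), np.float64(2.374060176633211))
[529.25861539   6.89080988 134.65123319] [1.79890981e+02 7.37300006e-02 1.19737192e+02] [-0.44247147 -0.10860346 -0.31020537]
```

View pics/p1.png

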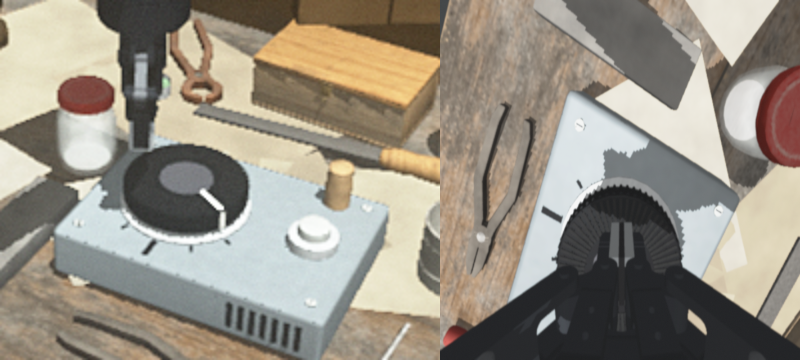

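The fingertip stands above the dial's far-left face, with the dial still at stop 0. Next I'll feel for contact.

{"api": "step_arm", "payload": {
  "targets": [
    [[0, 0, -10, 0, 0, 0], [0, 0, -18, 0, 0, 0], [0, 0, -23, 0, 0, 0], [0, 0, -24, 0, 0, 0], [0, 0, -25, 0, 0, 0], [0, 0, -26, 0, 0, 0], [0, 0, -26, 0, 0, 0], [0, 0, -26, 0, 0, 0]]
  ]
}}

```text
time: 1.75
tool_pos: [528.2, 7.0, 107.5]
tcp_rot: [180.0, 0.0, 119.8]
ft_force: [-0.3, -0.1, 0.0]
finger_gap: 0.1
grip_force: 0.0
```

{"api": "step_arm", "payload": {
  "targets": [
    [[0, 0, -1, 0, 0, 0], [0, 0, -2, 0, 0, 0], [0, 0, -2, 0, 0, 0], [0, 0, -2, 0, 0, 0]]
  ]
}}

```text
time: 2.08
tool_pos: [528.0, 7.1, 105.3]
tcp_rot: [-180.0, -0.0, 119.8]
ft_force: [0.5, -0.2, 0.8]
finger_gap: -0.3
grip_force: 0.0
```

{"api": "step_arm", "payload": {
  "targets": [
    [[0, 0, -1, 0, 0, 0], [0, 0, -2, 0, 0, 0], [0, 0, -2, 0, 0, 0], [0, 0, -2, 0, 0, 0]]
  ]
}}

```text
time: 2.42
tool_pos: [528.2, 7.1, 103.7]
tcp_rot: [180.0, 0.0, 119.8]
ft_force: [-1.3, 1.8, 4.8]
finger_gap: -0.4
grip_force: 2.5
```

{"api": "step_arm", "payload": {
  "targets": [
    [[0, 0, -1, 0, 0, 0], [0, 0, -2, 0, 0, 0], [0, 0, -2, 0, 0, 0], [0, 0, -2, 0, 0, 0]]
  ]
}}

```text
time: 2.75
tool_pos: [528.4, 7.3, 102.0]
tcp_rot: [179.9, 0.0, 119.8]
ft_force: [-2.6, 2.2, 7.9]
finger_gap: 0.0
grip_force: 4.0
```

```bash
python3 - <<'E'
import numpy as np
# arc rows: shift from start pose on circle r=41 (start bearing 120 deg), CW
p0=np.array([528,7.0])-[548.5,-28.7]; print(np.hypot(*p0))
for a in range(0,65,4):
    t=-np.radians(a);R=np.array([[np.cos(t),-np.sin(t)],[np.sin(t),np.cos(t)]]);print(a,np.round(R@p0-p0,1),round(t,3))
E
```

```text
41.167219969291104
0 [0. 0.] -0.0
4 [2.5 1.3] -0.07
8 [5.2 2.5] -0.14
12 [7.9 3.5] -0.209
16 [10.6  4.3] -0.279
20 [13.4  4.9] -0.349
24 [16.3  5.3] -0.419
28 [19.2  5.4] -0.489
32 [22.   5.4] -0.559
36 [24.9  5.2] -0.628
40 [27.7  4.8] -0.698
44 [30.6  4.2] -0.768
48 [33.3  3.4] -0.838
52 [36.   2.4] -0.908
56 [38.6  1.3] -0.977
60 [41.2 -0.1] -1.047
64 [43.6 -1.6] -1.117
```

Contact is firm at 8 N. First stroke: 24°, then check.

{"api": "step_arm", "payload": {
  "targets": [
    [[1.2, 0.7, 0, 0, 0, -0.035], [2.5, 1.3, 0, 0, 0, -0.07], [3.8, 1.9, 0, 0, 0, -0.105], [5.2, 2.5, 0, 0, 0, -0.14], [6.5, 3, 0, 0, 0, -0.175], [7.9, 3.5, 0, 0, 0, -0.209], [9.2, 3.9, 0, 0, 0, -0.244], [10.6, 4.3, 0, 0, 0, -0.279], [12, 4.6, 0, 0, 0, -0.314], [13.4, 4.9, 0, 0, 0, -0.349], [14.8, 5.1, 0, 0, 0, -0.384], [16.3, 5.3, 0, 0, 0, -0.419]]
  ]
}}

```text
time: 3.75
tool_pos: [545.7, 12.2, 102.6]
tcp_rot: [179.8, 0.0, 95.7]
ft_force: [0.3, -1.3, 5.3]
finger_gap: 0.2
grip_force: 3.4
```

```bash
cat > ang.py <<'E'
from h import *
def ang(name="scene"):
    s=vision.snapshot(name); im=s["img"]; C=np.array([548.5,-28.7,82.])
    # white pixels whose plane position lies 33..50 mm from the axis on the face
    v,u=np.nonzero(im.min(2)>185); out=[]
    for a,b in zip(u,v):
        if 280<a<400 and 200<b<330:
            d=onplane(s,a,b,82.)-C; R=np.hypot(d[0],d[1])
            if 30<R<48: out.append(d[:2])
    out=np.array(out)
    if len(out)==0: return None
    m=out.mean(0); b=(np.degrees(np.arctan2(m[1],m[0]))-180-5)%360
    if b>180:b-=360
    return len(out), m, "bearing",b,"dial deg",60-b
if __name__=="__main__":
    print(ang("scene"),ang("side")); s=r.sense(); print(s["time"],s["tool_pos"],s["ft_force"])
E
python3 ang.py
```

```text
(23, array([-30.30945371, -24.26415735]), 'bearing', np.float64(33.67893080585873), 'dial deg', np.float64(26.321069194141273)) (27, array([-31.43624319, -23.06888859]), 'bearing', np.float64(31.27237439885903), 'dial deg', np.float64(28.72762560114097))
3.85 [545.82910473  12.13765347 102.58088769] [ 1.20467269 -1.02771881  6.23499096]
```

No slip: the dial is at about 28°. Another 28°.

{"api": "step_arm", "payload": {
  "targets": [
    [[1.4, 0, -0.3, 0, 0, -0.035], [2.9, 0.1, -0.5, 0, 0, -0.07], [4.3, 0.1, -0.5, 0, 0, -0.105], [5.7, 0.1, -0.5, 0, 0, -0.14], [7.2, 0, -0.5, 0, 0, -0.175], [8.6, -0.1, -0.5, 0, 0, -0.209], [10, -0.3, -0.5, 0, 0, -0.244], [11.4, -0.5, -0.5, 0, 0, -0.279], [12.8, -0.8, -0.5, 0, 0, -0.314], [14.3, -1.1, -0.5, 0, 0, -0.349], [17, -1.9, -0.5, 0, 0, -0.419], [19.7, -2.9, -0.5, 0, 0, -0.489]]
  ]
}}

```text
time: 4.85
tool_pos: [565.2, 8.6, 102.0]
tcp_rot: [179.8, 0.0, 67.6]
ft_force: [0.3, -3.2, 7.7]
finger_gap: 0.1
grip_force: 3.7
```

```bash
python3 ang.py
```

```text
(25, array([-35.79187425,  -5.86137939]), 'bearing', np.float64(4.300366689336386), 'dial deg', np.float64(55.699633310663614)) (40, array([-27.27503293,   3.91193384]), 'bearing', np.float64(-13.162010122164588), 'dial deg', np.float64(73.16201012216459))
4.95 [565.59297456   8.44589229 102.17210942] [ 0.72520028 -2.79135023  7.36793211]
```

{"api": "step_arm", "payload": {
  "targets": [
    [[0, 0, 1, 0, 0, 0], [0, 0, 2, 0, 0, 0], [0, 0, 3, 0, 0, 0], [0, 0, 5, 0, 0, 0], [0, 0, 10, 0, 0, 0], [0, 0, 25, 0, 0, 0], [0, 0, 45, 0, 0, 0], [0, 0, 60, 0, 0, 0], [0, 0, 60, 0, 0, 0]]
  ]
}}

```text
time: 5.7
tool_pos: [565.7, 9.5, 164.4]
tcp_rot: [179.8, -0.1, 67.8]
ft_force: [0.7, 0.4, 1.0]
finger_gap: 0.1
grip_force: 0.0
```

```bash
python3 ang.py; python3 - <<'E'
from h import *
a,b=[vision.snapshot(n)["img"] for n in("scene","side")]
cv2.imwrite("pics/p2.png",np.hstack([cv2.resize(a[190:330,270:450],None,fx=2.2,fy=2.2),cv2.resize(b[210:350,260:440],None,fx=2.2,fy=2.2)]))
E
```

```text
(26, array([-38.6543331 ,  -2.37380972]), 'bearing', np.float64(-1.4858096264773621), 'dial deg', np.float64(61.48580962647736)) (33, array([-38.9382858 ,   0.63942044]), 'bearing', np.float64(-5.940791283661724), 'dial deg', np.float64(65.94079128366172))
5.8 [564.1192784    9.53125092 160.98239976] [-0.6919184  -0.47520533 -0.37077248]
```

View pics/p2.png

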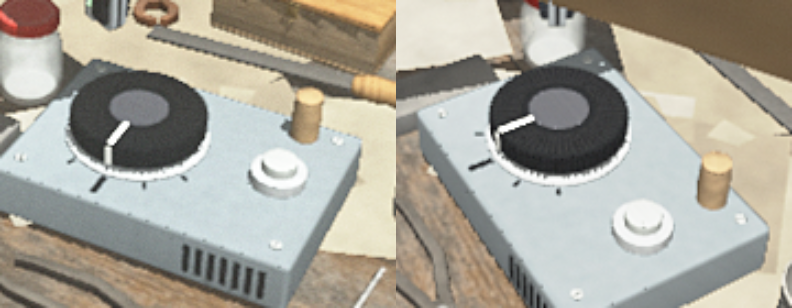

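The lifted view shows the pointer (lid end at crop (107,150)) in line with the long mark at (98,183), so the dial has clicked in at 1.047. Next I'll move over the button and turn the gripper so that it stays slim towards the cork.

{"api": "step_arm", "payload": {
  "targets": [
    [[0, -12, 0, 0, 0, -0.1], [0, -28, 0, 0, 0, -0.2], [-1, -44, 0, 0, 0, -0.3], [-2, -60, 0, 0, 0, -0.4], [-2, -76, 0, 0, 0, -0.5], [-3, -92, 0, 0, 0, -0.6], [-4, -108, 0, 0, 0, -0.7], [-4, -124, 0, 0, 0, -0.8], [-5, -140, 0, 0, 0, -0.9], [-5.5, -152, 0, 0, 0, -1], [-5.5, -158, 0, 0, 0, -1.08], [-5.5, -158, 0, 0, 0, -1.08]]
  ]
}}

```text
time: 6.9
tool_pos: [557.4, -149.6, 159.1]
tcp_rot: [-180.0, 0.1, 5.6]
ft_force: [0.5, 0.2, -0.0]
finger_gap: -0.1
grip_force: 0.0
```

{"api": "step_arm", "payload": {
  "targets": [
    [[0, 0, -12, 0, 0, 0], [0, 0, -25, 0, 0, 0], [0, 0, -38, 0, 0, 0], [0, 0, -48, 0, 0, 0], [0, 0, -52, 0, 0, 0], [0, 0, -52, 0, 0, 0], [0, 0, -52, 0, 0, 0]]
  ]
}}

```text
time: 7.48
tool_pos: [558.3, -148.3, 108.4]
tcp_rot: [-180.0, 0.0, 5.9]
ft_force: [0.4, -0.0, 0.4]
finger_gap: 0.1
grip_force: 0.0
```

```bash
python3 - <<'E'
from h import *
S={n:vision.snapshot(n) for n in("scene","side")}
a,b=S["scene"]["img"].copy(),S["side"]["img"].copy()
s=r.sense();print(s["tool_pos"],s["ft_force"])
cv2.imwrite("pics/p3.png",np.hstack([cv2.resize(a[190:330,270:450],None,fx=2.2,fy=2.2),cv2.resize(b[230:370,290:470],None,fx=2.2,fy=2.2)]))
tip=s["tool_pos"]-[0,0,22]
for n in S: print(n,proj(S[n],tip))
E
```

```text
[ 559.09465402 -148.66480537  109.54990727] [-0.70574548 -0.23912665  0.48457498]
scene [397.95525574 256.53817263]
side [373.07901457 302.30304122]
```

View pics/p3.png

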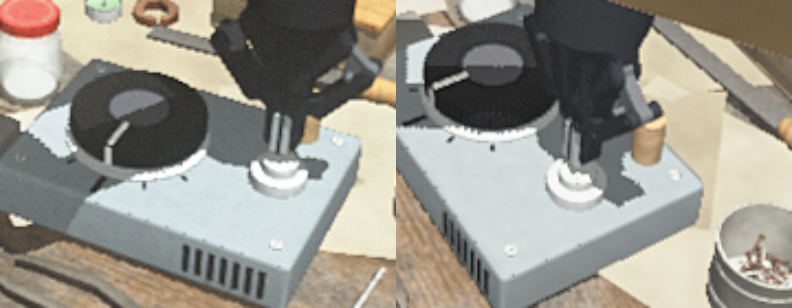

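The tip stands centred above the button cap, clear of the cork. Descending to contact and into the press.

{"api": "step_arm", "payload": {
  "targets": [
    [[0, 0, -3, 0, 0, 0], [0, 0, -6, 0, 0, 0], [0, 0, -8, 0, 0, 0], [0, 0, -10, 0, 0, 0], [0, 0, -12, 0, 0, 0], [0, 0, -14, 0, 0, 0], [0, 0, -14, 0, 0, 0], [0, 0, -14, 0, 0, 0]]
  ]
}}

```text
time: 8.25
tool_pos: [558.5, -148.6, 94.9]
tcp_rot: [-180.0, 0.0, 5.9]
ft_force: [-1.3, 0.1, 3.7]
finger_gap: 0.2
grip_force: 1.8
```

{"api": "step_arm", "payload": {
  "targets": [
    [[0, 0, -1, 0, 0, 0], [0, 0, -2, 0, 0, 0], [0, 0, -2, 0, 0, 0], [0, 0, -2, 0, 0, 0]]
  ]
}}

```text
time: 8.58
tool_pos: [558.6, -148.6, 93.0]
tcp_rot: [180.0, -0.0, 5.9]
ft_force: [-2.7, 0.3, 5.4]
finger_gap: -0.3
grip_force: 2.8
```

{"api": "step_arm", "payload": {
  "targets": [
    [[0, 0, -1, 0, 0, 0], [0, 0, -2, 0, 0, 0], [0, 0, -2, 0, 0, 0], [0, 0, -2, 0, 0, 0]]
  ]
}}

```text
time: 8.92
tool_pos: [558.7, -148.7, 92.8]
tcp_rot: [180.0, -0.0, 5.9]
ft_force: [-10.3, 3.6, 19.8]
finger_gap: 0.2
grip_force: 9.8
```

The spring read 5.4 N and then hit a hard stop at 20 N, so the button is fully in. Lifting away.

{"api": "step_arm", "payload": {
  "targets": [
    [[0, 0, 2, 0, 0, 0], [0, 0, 4, 0, 0, 0], [0, 0, 7, 0, 0, 0], [0, 0, 11, 0, 0, 0], [0, 0, 18, 0, 0, 0], [0, 0, 35, 0, 0, 0], [0, 0, 60, 0, 0, 0], [0, 0, 90, 0, 0, 0], [0, 0, 120, 0, 0, 0], [0, 0, 140, 0, 0, 0], [0, 0, 140, 0, 0, 0], [0, 0, 140, 0, 0, 0]]
  ]
}}

```text
time: 9.92
tool_pos: [559.5, -148.9, 232.9]
tcp_rot: [179.9, -0.2, 5.9]
ft_force: [-0.2, -0.3, 0.1]
finger_gap: 0.3
grip_force: 0.0
```

```bash
python3 ang.py; python3 - <<'E'
from h import *
a,b=[vision.snapshot(n)["img"] for n in("scene","side")]
cv2.imwrite("pics/p4.png",np.hstack([cv2.resize(a[180:380,200:500],(400,267)),cv2.resize(b[200:400,230:530],(400,267))]))
E
```

```text
(22, array([-39.91994415,  -2.65276989]), 'bearing', np.float64(-1.198156465172815), 'dial deg', np.float64(61.198156465172815)) (24, array([-40.88094483,   0.11137274]), 'bearing', np.float64(-5.156091600654122), 'dial deg', np.float64(65.15609160065412))
10.0167 [ 557.98676096 -148.4050854   229.73789993] [-1.45985317 -0.38262122 -0.37262744]
```

View pics/p4.png

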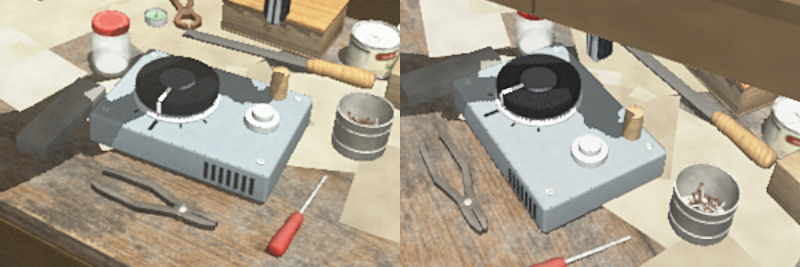

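The pointer is at the long mark, the button at (262,117) has sprung back out, and the bystanders are where they were. Handing in.

```bash
python3 -c "
from bench import r
print(r.hand_in())"
```

```text
the job is handed in; nothing more can be done
None
```

I turned the dial clockwise from the first stop and it clicked in at the long mark without going past; then I pressed the button fully in, it sprang back, and I handed the job in at about 10 s with nothing else moved.

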